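Clear the drilled hole and inspect it under the loupe

ROBOT

A 6-joint arm with a two-finger parallel gripper is mounted at the origin on the work surface. World frame = base frame: x ahead of the robot, y to its left, z up, the work surface at z = 0. Lengths are in m, angles in rad, forces in N, time in s.
With the tool pointing down it reaches from about 0.3 to 0.775 m from the base axis. Payload 14.6 kg.
Tool frame: the origin (TCP) lies at the very end of the fingers, on their centre line; the grasp point (between the pads) lies 19 mm behind it; z points along the fingers, y is the line along which they close (so a half turn about z gives the same grasp; the last joint's range is limited). The gripper opens to 85 mm and grips with 20 to 120 N. Pads are 22 mm wide; open, the fingers measure 114 mm over their backs; the gripper's body (76 mm by 85 mm) begins 54 mm behind the grasp point. The pads swing forward as they close: fully open they stand 13 mm farther back than shut.
Start: joints at [1.197, 0.3, 1.521, -0, 1.321, -0.067], TCP at [0.166, 0.524, 0.231] pointing down, gripper open.
Joint ranges: [-3.03, 3.03], [-0.79, 2.21], [0.23, 2.52], [-1.04, 4.18], [0, 3.07], [-2.55, 2.55]. Speed limits (rad/s): [2.22, 2.22, 2.57, 3.14, 3.14, 3.14].

INTERFACE

Orientations are given as a rotation vector (axis times angle).
In Python, from station import bot gives the robot as it stands. The module is installed in compiled form; this text tells all that it offers.
- The arm moves only by the shell command python3 -m inch 'ROWS' [FORCE]. ROWS is JSON, a list that holds one entry, the list of rows, each a list of 7 numbers: the turn, a rotation vector about the tool's x, y, z each as a share of 180 degrees, from -1 to 1, then the shift along the tool's x, y, z each as a share of 0.5 m, from -1 to 1, then the opening in per cent of the stroke, from 0 (shut) to 100 (fully open). In form: [[[ax, ay, az, x, y, z, hand], ...]]. A call has exactly 5 rows; each row is the pose to reach, as a shift and turn from the pose commanded when the call began, along the tool's axes at that moment, turning the shorter way round; what a row does not reach only later rows make up. A row lasts 1/10 s, in which the tool goes at most 50 mm and 8.59 degrees, less where a joint would pass 70% of its speed; a pose out of reach is approached as far as the arm can. A call with a number of a shift or a turn outside -1 to 1 is refused whole. A call with a gripper value outside its range is refused whole. The fingers move at their own pace and stop on an object; FORCE is the grip in N (left out, the last holds). Time passes only in rows, so rows that repeat a pose let the fingers close, or fill a call up. It gives the time, the measured TCP pose, the force, the opening and the grip force at its end, in the units of the state.
- bot.get_obs(): the state, without advancing time (a new reading comes with each control period).
- bot.camera(name): name is "scene" or "top" or "wrist"; returns (picture, depth): 480x640x3 uint8, blue, green, red; 480x640 float32, m along the optical axis (not along the pixel's ray), 0 where there is no reading.
- bot.camera_info(name): a dict with "fx", "fy", "cx", "cy" (pixels), "distortion" ([k1, k2, p1, p2, k3] as OpenCV has them; the pictures are not rectified), "world_from_camera" (4x4, takes a point from camera to world coordinates); the wrist camera has in their place "T_tool_cam" (4x4, takes a point from camera to tool coordinates, whose origin is the TCP and whose axes are the flange's). Camera axes: x right, y down, z forward; pixel columns grow to the right and rows downward; lengths in m; the calibration is good to about 2 mm. A picture is of the moment at which its call begins: read the wrist's pose just before it. camera_info takes no time and is no camera call.
- bot.close_job(): hands the job in; it is judged then, once.
Trained networks look in the newest picture that a camera, given by its name, has taken for a name from the list of things; names that differ only in an ending like _2 or _b are one class to them, and where a whole thing is asked for, a point or a joint stands for the part that bears it (a point fixed in the world has none). Each returns a list of dicts, best first, with "conf" (0 to 1); they miss things now and then, are a little off and sometimes report something else, mostly with a low value. They report only what shows in the picture. A call takes as long as a camera call. They do not tell look-alikes from the thing itself.
- bot.search_frame(camera, thing): "at" ([x, y, z] in m, in world coordinates, good to about 4 mm: the middle of the surface that is visible of it).
- bot.pinpoint(camera, thing): "at" ([x, y, z] in m, in world coordinates, good to about 4 mm: a listed point, or the origin of a listed thing).
The state is a dict: "t": time; "joint_pos": joint angles; "qd": joint speeds; "tau": joint torques, N m; "eef_pos": TCP position; "orientation": TCP orientation; "contact_force": force on the tool from outside, world axes, zero at the start; "ft_torque": the same for the moment, N m; "width": finger opening in m; "grip_force": force on a finger pad.
Only numpy, scipy, OpenCV 4.12 (cv2) and the standard library are available. Lean on these libraries where they do the work, as an engineer would, in place of code of your own. Each camera call takes 0.05 s, during which the arm holds its last target. There are 200 camera calls.

TASK

One of the two identical stepped steel cups is standing over the drilled hole in the work plate: first move it off by nesting it fully and upright inside its twin, which stands on the bench, and let go of it there. Then pick up the loupe and hold it level with its lens centred over the hole, face side up as it lies on the bench, at the height that the pointer of the plate's focus gauge marks. Finish while still holding the loupe there in the gripper, resting on nothing, with the gauge pointer and the other things on the bench left undisturbed.

Things in the scene. Friction and masses are not known exactly. Their poses are not given: they have to be found in the camera images.
- cup_a_centre (a point): Centre (half-way up, on the axis) of the steel cup that stands on the plate over the hole. 88 mm high, about 0.12 kg, open top, z up. Grip it from above across its 60 mm collar near the rim, fingertips more than 50 mm above its foot: when nested, its shoulder rests on the other cup's rim.
- cup_a: The cup on the plate; origin at the centre of its underside. Wall 2.5 mm. Outside diameter grows from 36 mm at the foot to 50 mm at 45 mm up; a sloping shoulder (45 to 51 mm up) leads to a straight collar, 60 mm outside and 55 mm inside, that runs to the rim at 88 mm.
- cup_b_centre (a point): Centre (half-way up, 44 mm above the foot) of the identical cup, empty, standing upright on the bench left or right of the plate. When the first cup is fully nested in it, that cup's centre is 40 mm above this one's.
- cup_b: The cup on the bench; origin at the centre of its underside.
- hole (a point): Centre of the drilled hole (14 mm diameter) at the upper face of the aluminium work plate, 8 mm above the bench. Its x axis runs along the plate from the hole to the focus gauge, and points away from the robot within about 0.3 rad; z is up.
- plate: The fixed work plate with the focus gauge; origin at its underside below the hole, axes as for the hole. Plate 8 mm thick, from x = -70 to +140 mm and y = -55 to +55 mm. The gauge's upright steel post (10 mm diameter) stands at x = 115 mm, its top 190 mm above the bench, on a foot 24 mm high.
- pointer (a point): Tip of the horizontal brass pointer of the focus gauge: its height is the focal height, where the middle of the lens must be. The tip lies at x = 69 mm from the hole along the plate and points at the hole's axis. Pointer and its brass collar (24 mm diameter, 18 mm high) slide stiffly on the post; do not move them.
- collar (a joint): Height setting of the gauge's collar: the pointer is 90 mm plus this value above the plate's upper face; 0 to 0.06 m, held by about 4 N of friction.
- loupe_handle (a point): Centre of the loupe's straight dark wooden handle, 103 mm long, 18 mm wide, 20 mm high. The loupe lies flat on the bench left or right of the plate, this point 10 mm above the bench. x points along the handle to the lens, z is up, square to the lens.
- loupe_lens (a point): Centre of the loupe's lens, half-way up its 14 mm high steel ring (76 mm outside diameter): 95 mm from the handle's centre along x and 3 mm lower (7 mm above the bench as it lies). z is the lens axis, up. A short neck joins ring and handle.
- loupe: The whole loupe, 185 mm long, about 0.13 kg; origin on its underside, 33 mm from the handle's centre towards the lens; axes as for the handle. Its centre of mass is about 40 mm from the handle's centre towards the lens.
- marker: Loose marker pen lying on the bench, 120 mm long, 17 mm thick; origin half-way along, at its underside. Leave alone.
- snips: Loose tin snips with blue handles, 200 mm long, 70 mm wide, 14 mm high; origin near the middle, underside. Leave alone.
- hammer: Loose hammer, 260 mm long, 26 mm high; origin half-way along, underside. Leave alone.
- tape: Loose roll of paper tape lying flat, 84 mm diameter, 25 mm high; origin at its underside. Leave alone.
- can: Loose closed grey can with a white lid, straight, 64 mm diameter, 100 mm high; origin at its underside. Leave alone.
- offcut: Loose flat aluminium offcut, 100 x 70 x 6 mm; origin at its underside. Leave alone.
Not all that is in view belongs to the job. What is shaped like the cup_a but orange is not meant.

How it is judged:
By the outcome, as a careful person would: the job done as asked, in the order asked, and still so for the second after the job is handed in, while the arm keeps its last pose, push and grip.
It also fails if it takes over 67 s, if anything falls off the work surface, if the arm or the gripper's body presses on something with over 40 N, if the wrist force passes 120 N, or if a joint passes its speed limit or range.

## Working session

There is one attempt and no reset: what is moved stays moved. The work goes in short steps, Python scripts to look and compute and a shell command to move; the robot and the scene stay as the last step left them, time stands still between calls to the robot, and variables do not carry over. Pictures are saved under pics/ and viewed, at most 10 in all, crops included, and the job is handed in when it is done.

```bash
mkdir -p pics; cat > h.py <<'E'
import numpy as np,cv2
from station import bot
from scipy.spatial.transform import Rotation as R
def T_tool():
    o=bot.get_obs();T=np.eye(4);T[:3,:3]=R.from_rotvec(o['orientation']).as_matrix();T[:3,3]=o['eef_pos'];return T
def cam(name):
    T=T_tool();im,d=bot.camera(name);i=bot.camera_info(name)
    W=np.array(i['world_from_camera']) if 'world_from_camera' in i else T@np.array(i['T_tool_cam'])
    return im,d,i,W
def cloud(d,i,W):
    v,u=np.mgrid[0:480,0:640];K=np.array([[i['fx'],0,i['cx']],[0,i['fy'],i['cy']],[0,0,1]])
    n=cv2.undistortPoints(np.stack([u,v],-1).reshape(-1,1,2).astype(float),K,np.array(i['distortion'])).reshape(480,640,2)
    P=np.concatenate([n*d[...,None],d[...,None]],-1)
    P=P@W[:3,:3].T+W[:3,3];P[d<=0]=np.nan;return P
def proj(p,i,W):
    C=np.linalg.inv(W);K=np.array([[i['fx'],0,i['cx']],[0,i['fy'],i['cy']],[0,0,1]])
    return cv2.projectPoints(np.array(p,float).reshape(-1,1,3),cv2.Rodrigues(C[:3,:3])[0],C[:3,3],K,np.array(i['distortion']))[0].reshape(-1,2)
def rel(target_pos,target_R=None):
    T=T_tool();s=T[:3,:3].T@(np.array(target_pos)-T[:3,3])/0.5
    r=np.zeros(3) if target_R is None else R.from_matrix(T[:3,:3].T@target_R).as_rotvec()/np.pi
    return np.round(np.r_[r,s],4)
E
python3 - <<'E'
from h import *
o=bot.get_obs();print({k:np.round(v,3) for k,v in o.items()})
for c in ['top','scene']:
    im,d,i,W=cam(c);cv2.imwrite(f'pics/{c}0.png',im);np.savez(f'{c}0.npz',im=im,d=d,W=W)
    print(c,i['fx'],np.round(W[:3,3],3))
    for n in ['cup_a','cup_a_centre','hole','pointer','collar','plate','loupe','loupe_handle','loupe_lens','can']:
        f=bot.pinpoint if n not in['collar'] else bot.search_frame
        for r in f(c,n)[:3]: print(n,np.round(r['at'],3),round(r['conf'],2),np.round(proj(r['at'],i,W)[0]))
E
```

```text
{'t': np.float64(0.0), 'joint_pos': array([ 1.197,  0.3  ,  1.522, -0.   ,  1.321, -0.067]), 'qd': array([ 0.001,  0.001, -0.   , -0.   , -0.   , -0.   ]), 'tau': array([-3.000e-03, -5.435e+01, -3.618e+01, -0.000e+00,  4.000e-03,
        0.000e+00]), 'eef_pos': array([0.166, 0.524, 0.231]), 'orientation': array([-4.800e-01, -3.104e+00,  2.000e-03]), 'contact_force': array([-0.802, -0.269, -0.282]), 'ft_torque': array([-0.032, -0.021, -0.028]), 'grip_force': np.float64(0.0), 'width': np.float64(0.085)}
top 613.8743290613744 [ 0.375 -0.085  1.544]
cup_a [0.601 0.008 0.008] 0.97 [292. 220.]
cup_a [ 0.54   0.162 -0.002] 0.97 [231. 245.]
cup_a [ 0.613 -0.162 -0.001] 0.85 [359. 216.]
cup_a_centre [0.605 0.007 0.054] 0.78 [291. 216.]
cup_a_centre [ 0.62  -0.166  0.042] 0.63 [361. 211.]
cup_a_centre [0.537 0.168 0.043] 0.62 [226. 244.]
hole [0.6   0.006 0.014] 0.77 [292. 220.]
pointer [ 0.668 -0.021  0.153] 0.48 [301. 182.]
pointer [0.732 0.311 0.002] 0.39 [175. 170.]
collar [ 0.704 -0.301  0.01 ] 0.67 [413. 180.]
collar [0.475 0.301 0.05 ] 0.5 [171. 269.]
collar [ 0.704 -0.021  0.153] 0.46 
[... 567 characters left out ...]
a [0.606 0.008 0.008] 0.96 [334. 302.]
cup_a [ 0.538  0.161 -0.002] 0.93 [410. 320.]
cup_a_centre [0.539 0.162 0.047] 0.94 [414. 305.]
cup_a_centre [ 0.62  -0.163  0.041] 0.89 [272. 261.]
cup_a_centre [0.602 0.004 0.049] 0.78 [334. 287.]
hole [0.598 0.002 0.008] 0.8 [334. 298.]
pointer [ 0.671 -0.019  0.149] 0.51 [305. 265.]
collar [ 0.712 -0.022  0.153] 0.66 [290. 274.]
plate [ 0.6    0.002 -0.   ] 0.81 [334. 302.]
plate [0.594 0.005 0.006] 0.37 [337. 299.]
loupe [ 0.468 -0.26   0.001] 0.7 [285. 227.]
loupe [ 0.67  -0.018  0.148] 0.51 [306. 265.]
loupe [0.735 0.305 0.003] 0.46 [425. 425.]
loupe_handle [ 0.436 -0.259  0.008] 0.74 [293. 220.]
loupe_lens [ 0.529 -0.266  0.007] 0.92 [267. 236.]
```

```bash
ls .
```

```text
h.py
pics
scene0.npz
top0.npz
```

View pics/top0.png

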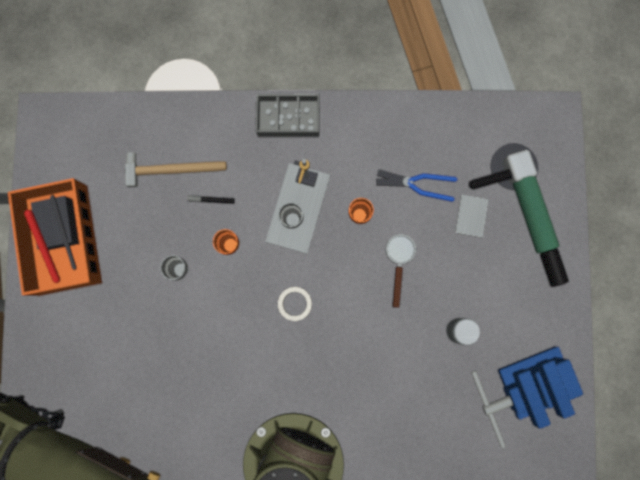

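View pics/scene0.png

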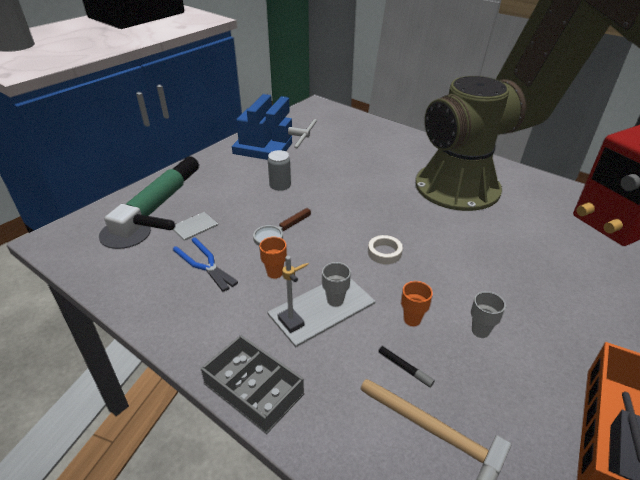

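The top view shows the steel cup on the plate at (291,215), the steel twin at (174,267), orange decoys at (227,242) and (360,211), the loupe lens at (400,249) with its handle at (397,287), and the gauge at (304,175). The scene view agrees: steel cup on the plate at (336,285), twin at (487,312), pointer tip near (305,265). The only candidates for cup_a are these four cups. By the description it is the steel one on the plate.

```bash
cat > m.py <<'E'
from h import *
import sys
from scipy.optimize import least_squares
def circ(X):
    f=lambda p:np.hypot(X[:,0]-p[0],X[:,1]-p[1])-p[2]
    s=least_squares(f,[*X.mean(0),.03],loss='soft_l1',f_scale=.001);return np.round(s.x,4),len(X),round(float(np.sqrt(np.mean(s.fun**2))),4)
def near(P,c,r,z0,z1):
    m=(np.hypot(P[...,0]-c[0],P[...,1]-c[1])<r)&(P[...,2]>z0)&(P[...,2]<z1);return P[m]
E
python3 - <<'E'
from m import *
for c in ['top','scene']:
    z=np.load(c+'0.npz');i=bot.camera_info(c);P=cloud(z['d'],i,z['W'])
    for n,q,z0,z1 in [('a',(.602,.006),.088,.104),('b',(.475,.30),.08,.096)]:
        X=near(P,q,.05,z0,z1);print(c,n,circ(X[:,:2]),X[:,2].max())
    X=near(P,(.71,-.022),.009,.165,.25);print('post',X[:,:2].mean(0),X[:,2].max() if len(X) else 0)
    X=near(P,(.69,-.02),.06,.11,.175);X=X[np.argsort(X[:,0])];print('ptr',len(X),np.round(X[::max(1,len(X)//12)],3).tolist())
    X=near(P,(.53,-.265),.06,.006,.03);print('ring',circ(X[:,:2]))
    X=near(P,(.425,-.256),.055,.012,.03);m=X.mean(0);u,s,v=np.linalg.svd((X-m)[:,:2]);print('handle',np.round(m,4),v[0],len(X))
    X=near(P,(.58,.01),.2,.006,.0105);print('plate',cv2.minAreaRect((X[:,:2]*1000).astype(np.float32)))
    print('bench',np.nanmedian(near(P,(.5,.0),.06,-.02,.02)[:,2]))
im=np.load('scene0.npz')['im'];i2=cv2.resize(im[220:350,230:530],(800,347),interpolation=cv2.INTER_CUBIC);cv2.imwrite('pics/crop.png',i2)
E
```

```text
top a (array([0.6025, 0.0064, 0.0285]), 103, 0.001) 0.10232196652168613
top b (array([0.4751, 0.288 , 0.0287]), 111, 0.001) 0.09509201537890277
post [ 0.70910821 -0.02702965] 0.19261102877983327
ptr 137 [[0.668, -0.016, 0.148], [0.679, -0.021, 0.15], [0.688, -0.021, 0.154], [0.697, -0.024, 0.156], [0.7, -0.021, 0.161], [0.702, -0.028, 0.161], [0.705, -0.019, 0.16], [0.707, -0.031, 0.171], [0.709, -0.019, 0.162], [0.712, -0.012, 0.16], [0.714, -0.021, 0.164], [0.717, -0.019, 0.161], [0.719, -0.009, 0.152]]
ring (array([ 0.5267, -0.2656,  0.0299]), 816, 0.0124)
handle [ 0.4313 -0.2557  0.0201] [-0.99557643  0.09395519] 285
plate ((583.593505859375, 7.11474609375), (392.1938171386719, 377.3028259277344), 15.46955394744873)
bench 0.0016554067135104988
scene a (array([0.6033, 0.0071, 0.0286]), 238, 0.0013) 0.0994166590439517
scene b (array([0.4766, 0.2905, 0.0283]), 256, 0.0013) 0.09082359948799557
post [ 0.71170445 -0.02565917] 0.19369515258125014
ptr 282 [[0.666, -0.016, 0.151], [0.684, -0.018, 0.154], [0.696, -0.023, 0.153], [0.707, -0.025, 0.128], [0.71, -0.024, 0.125], [0.712, -0.022, 0.125], [0.713, -0.027, 0.165], [0.714, -0.017, 0.156], [0.715, -0.011, 0.156], [0.717, -0.029, 0.161], [0.719, -0.02, 0.155], [0.72, -0.034, 0.158], [0.722, -0.025, 0.154]]
ring (array([ 0.5238, -0.2661,  0.0284]), 413, 0.0113)
handle [ 0.4331 -0.2526  0.0193] [ 0.99474152 -0.10241728] 201
plate ((573.5457153320312, 18.526931762695312), (354.0780029296875, 366.56390380859375), 38.56779479980469)
bench 0.0014415607812258147
```

View pics/crop.png

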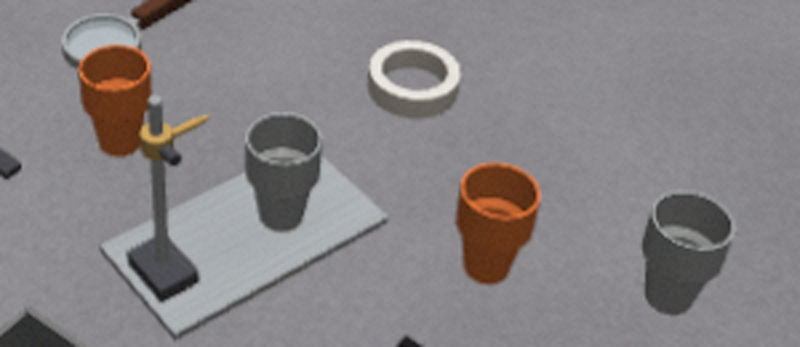

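The crop confirms the plain steel cup on the plate at crop pixel (284,170), with the pointer tip at (206,119). The steel twin is at (688,250), and the two orange cups are decoys. I'm moving above cup_a.

```bash
python3 - <<'E'
from h import *
x=R.from_euler('z',np.pi/2-.285).apply([1,0,0])
Rt=np.c_[np.cross(x,[0,0,-1]),x,[0,0,-1]];print(Rt)
for p in [(.603,.007,.23),(.603,.007,.23)]:print(rel(p,Rt))
E
```

```text
[[-0.95966165  0.28115745  0.        ]
 [ 0.28115745  0.95966165  0.        ]
 [ 0.          0.         -1.        ]]
[ 0.     -0.     -0.0069 -1.1455 -0.7225  0.0025]
[ 0.     -0.     -0.0069 -1.1455 -0.7225  0.0025]
```

```bash
python3 -m inch '[[[0,0,-0.0069,-0.58,-0.36,0,100],[0,0,-0.0069,-0.58,-0.36,0,100],[0,0,-0.0069,-0.58,-0.36,0,100],[0,0,-0.0069,-0.58,-0.36,0,100],[0,0,-0.0069,-0.58,-0.36,0,100]]]' 40; python3 -m inch '[[[0,0,0,-0.58,-0.36,0,100],[0,0,0,-0.58,-0.36,0,100],[0,0,0,-0.58,-0.36,0,100],[0,0,0,-0.58,-0.36,0,100],[0,0,0,-0.58,-0.36,0,100]]]'; python3 - <<'E'
from h import *
print(rel((.603,.007,.23)))
E
```

```text
t: 1.6
eef_pos: [0.3297, 0.3328, 0.2315]
orientation: [0.446, 3.109, 0.001]
contact_force: [1.1, 0.4, 0.4]
width: 0.0857
grip_force: 0.0
t: 2.1
eef_pos: [0.4966, 0.1464, 0.2315]
orientation: [0.447, 3.109, 0.0]
contact_force: [0.9, 0.4, 0.5]
width: 0.0854
grip_force: 0.0
[ 0.      0.      0.     -0.2826 -0.2076  0.0031]
```

```bash
python3 -m inch '[[[0,0,0,-0.282,-0.206,0,100],[0,0,0,-0.282,-0.206,0,100],[0,0,0,-0.282,-0.206,0,100],[0,0,0,-0.282,-0.206,0,100],[0,0,0,-0.282,-0.206,0,100]]]'; python3 - <<'E'
from m import *
im,d,i,W=cam('wrist');cv2.imwrite('pics/w1.png',im);P=cloud(d,i,W);print(T_tool()[:3,3])
X=near(P,(.603,.007),.05,.085,.105);print(len(X) and circ(X[:,:2]),X[:,2].max())
print('ctr',[ (np.round(r['at'],4),r['conf']) for r in bot.pinpoint('wrist','cup_a_centre')])
print('ptr',[ (np.round(r['at'],4),r['conf']) for r in bot.pinpoint('wrist','pointer')])
print(rel((.603,.007,.066)))
E
```

```text
t: 2.6
eef_pos: [0.603, 0.0069, 0.2305]
orientation: [-0.451, -3.108, 0.001]
contact_force: [-0.2, 0.3, -0.2]
width: 0.0853
grip_force: 0.0
[0.60220526 0.0085036  0.23063691]
(array([0.6007, 0.0069, 0.0283]), 1427, 0.0008) 0.0989344344357872
ctr [(array([0.5378, 0.1642, 0.0409]), 0.68), (array([0.6062, 0.0061, 0.0543]), 0.61), (array([ 0.6174, -0.1617,  0.0425]), 0.56)]
ptr [(array([ 0.6682, -0.0136,  0.1532]), 0.91)]
[ 0.      0.      0.     -0.0047 -0.0053  0.3304]
```

View pics/w1.png

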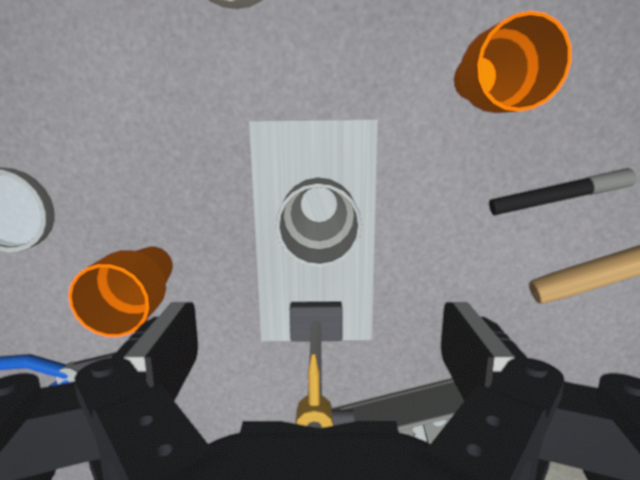

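The wrist view shows cup_a on the plate at (319,220) and the pointer tip at (315,360), clear of both finger paths. The gripper is square with the plate, so I can descend and grip.

```bash
python3 -m inch '[[[0,0,0,-0.001,-0.003,0.08,100],[0,0,0,-0.001,-0.003,0.16,100],[0,0,0,-0.001,-0.003,0.24,100],[0,0,0,-0.001,-0.003,0.3,100],[0,0,0,-0.001,-0.003,0.328,100]]]' 40;  python3 -m inch '[[[0,0,0,0,0,0,40],[0,0,0,0,0,0,40],[0,0,0,0,0,0,40],[0,0,0,0,0,0,40],[0,0,0,0,0,0,40]]]'
```

```text
t: 3.25
eef_pos: [0.6004, 0.0093, 0.0649]
orientation: [-0.444, -3.107, 0.0]
contact_force: [0.5, -0.5, 0.5]
width: 0.0852
grip_force: 0.0
t: 3.75
eef_pos: [0.6029, 0.0082, 0.0692]
orientation: [0.446, 3.106, 0.001]
contact_force: [-1.2, 0.3, 6.9]
width: 0.0578
grip_force: 43.7
```

```bash
python3 -m inch '[[[0,0,0,0,0,-0.06,40],[0,0,0,0,0,-0.14,40],[0,0,0,0,0,-0.22,40],[0,0,0,0,0,-0.28,40],[0,0,0,0,0,-0.28,40]]]'; python3 - <<'E'
from m import *
T=T_tool();print(T[:3,3],bot.get_obs()['width'],bot.get_obs()['grip_force'])
im,d,i,W=cam('wrist');cv2.imwrite('pics/w2.png',im);P=cloud(d,i,W)
p=(P-T[:3,3])@T[:3,:3]
m=(np.hypot(p[...,0],p[...,1])<.045)&(p[...,2]<.0)&(p[...,2]>-.06)
X=p[m];print(len(X),np.percentile(X[:,2],[1,5,50]))
X=X[X[:,2]<np.percentile(X[:,2],1)+.008];print(circ(X[:,:2]))
# rim plane: top points by azimuth
a=np.arctan2(X[:,1],X[:,0]);
for k in np.linspace(-np.pi,np.pi,9)[:-1]:
    s=X[(a>k)&(a<k+np.pi/4)]; print(round(k,2),len(s),len(s) and np.round(np.percentile(s[:,2],5),4))
im,d,i,W=cam('top');P=cloud(d,i,W);X=near(P,(.602,.007),.05,.215,.25);print(len(X))
E
```

```text
t: 4.25
eef_pos: [0.6033, 0.0081, 0.2127]
orientation: [0.445, 3.102, 0.001]
contact_force: [-0.1, 0.0, -1.3]
width: 0.0579
grip_force: 44.0
[0.6033284  0.00807708 0.21272064] 0.05794500943846416 44.020342232327664
27411 [-0.05948828 -0.05852528 -0.02657049]
(array([-0.0183,  0.0001,  0.0475]), 4797, 0.0025)
-3.14 0 0
-2.36 393 -0.0597
-1.57 2053 -0.0595
-0.79 0 0
0.0 0 0
0.79 1992 -0.0595
1.57 359 -0.0595
2.36 0 0
34
```

View pics/w2.png

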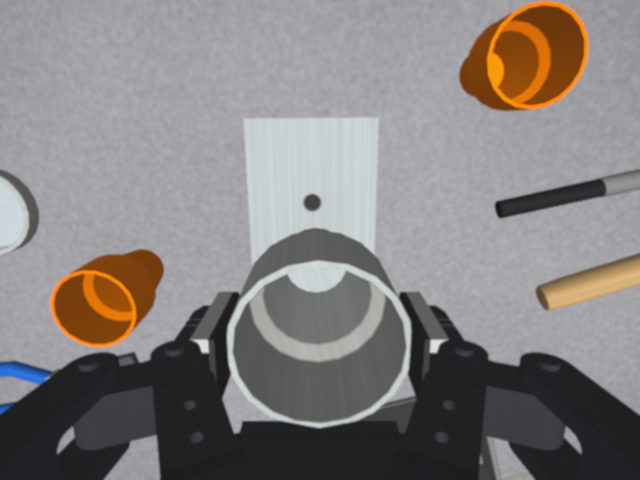

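The cup is held, with its rim at (320,345) between the pads. The hole is bare and visible at (312,203). Now I'll measure the hole and the rim, then go to cup_b.

```bash
cat >> m.py <<'E'
def ray(u,v,i,W,z):
    K=np.array([[i['fx'],0,i['cx']],[0,i['fy'],i['cy']],[0,0,1]])
    n=cv2.undistortPoints(np.array([[[u,v]]],float),K,np.array(i['distortion'])).ravel()
    r=W[:3,:3]@np.r_[n,1];return W[:3,3]+r*(z-W[2,3])/r[2]
def rim(P,T):
    p=(P-T[:3,3])@T[:3,:3]
    m=(np.hypot(p[...,0],p[...,1])<.036)&(p[...,2]<.02)&(p[...,2]>-.05)
    X=p[m];t=np.percentile(X[:,2],2);X=X[X[:,2]<t+.004];print('rim z',t,circ(X[:,:2]))
    A=np.c_[X[:,:2],np.ones(len(X))];print('slope',np.linalg.lstsq(A,X[:,2],rcond=None)[0])
E
python3 - <<'E'
from m import *
T=T_tool();im,d,i,W=cam('wrist');P=cloud(d,i,W)
rim(P,T)
g=im[190:216,298:328].astype(int).sum(2);v,u=np.where(g<270);print(len(u));print('hole',ray(u.mean()+298,v.mean()+190,i,W,.008))
c=im[120:240,240:385];print(rel((.534,.273,.215)),bot.get_obs()['eef_pos'])
E
```

```text
rim z -0.04297511788839157 (array([0.0117, 0.0002, 0.0309]), 1576, 0.0013)
slope [-0.16751892  0.00089722 -0.04127168]
171
hole [0.59805417 0.00382513 0.008     ]
[ 0.      0.      0.      0.2786  0.4703 -0.0167] [0.60153528 0.00815884 0.2065903 ]
```

```bash
python3 - <<'E'
from m import *
T=T_tool();im,d,i,W=cam('wrist');P=cloud(d,i,W);p=(P-T[:3,3])@T[:3,:3]
Q=[]
for k in np.arange(0,360,20):
    c,s=np.cos(np.radians(k)),np.sin(np.radians(k)); best=None
    for r in np.arange(.85,1.1,.01):
        u,v=int(round(320+91*r*c)),int(round(344+82*r*s))
        if best is None or im[v,u].sum()>best[0]: best=(im[v,u].sum(),u,v)
    _,u,v=best; Q.append(p[v,u]); print(k,u,v,best[0],np.round(p[v,u],4))
Q=np.array(Q);A=np.c_[Q[:,:2],np.ones(len(Q))]
w=least_squares(lambda c:A@c-Q[:,2],[0,0,-.03],loss='soft_l1',f_scale=.002).x;print('plane',w,circ(Q[:,:2]))
E
```

```text
0 408 344 609 [ 0.0018  0.0286 -0.0266]
20 404 371 624 [-0.0082  0.0279 -0.0262]
40 389 396 617 [-0.0168  0.0232 -0.0274]
60 364 413 618 [-0.0231  0.0152 -0.0277]
80 335 422 600 [-0.0264  0.0056 -0.028 ]
100 305 423 612 [-0.027  -0.0044 -0.0278]
120 274 415 623 [-0.0239 -0.0147 -0.0277]
140 249 398 626 [-0.0167 -0.0226 -0.0286]
160 234 372 634 [-0.0071 -0.027  -0.0285]
180 230 344 623 [ 0.0023 -0.0279 -0.0276]
200 236 317 631 [ 0.0125 -0.0252 -0.0293]
220 251 292 644 [ 0.0204 -0.0203 -0.0287]
240 276 276 622 [ 0.0251 -0.0128 -0.0273]
260 305 265 633 [ 0.0287 -0.004  -0.0277]
280 335 270 635 [-0.0032  0.0085  0.0565]
300 364 275 618 [ 0.0256  0.0137 -0.0279]
320 387 293 629 [ 0.0196  0.021  -0.0274]
340 404 317 612 [ 0.0118  0.0265 -0.0279]
plane [-0.00223859  0.02613227 -0.0276721 ] (array([0.0007, 0.0002, 0.0283]), 18, 0.0045)
```

```bash
python3 -m inch '[[[0,0,0,0.05,0.08,-0.01,40],[0,0,0,0.10,0.16,-0.01,40],[0,0,0,0.14,0.24,-0.01,40],[0,0,0,0.19,0.32,-0.01,40],[0,0,0,0.23,0.39,-0.01,40]]]'; python3 -m inch '[[[0,0,0,0.03,0.05,0,40],[0,0,0,0.049,0.08,0,40],[0,0,0,0.049,0.08,0,40],[0,0,0,0.049,0.08,0,40],[0,0,0,0.049,0.08,0,40]]]'; python3 - <<'E'
from m import *
im,d,i,W=cam('wrist');cv2.imwrite('pics/w3.png',im);P=cloud(d,i,W);print(T_tool()[:3,3])
X=near(P,(.476,.29),.05,.08,.098);print(len(X),len(X) and circ(X[:,:2]),X[:,2].max())
print('ctr',[ (np.round(r['at'],4),r['conf']) for r in bot.pinpoint('wrist','cup_b_centre')])
for z in (.088,):print(proj((.476,.29,z),i,W))
E
```

```text
t: 4.95
eef_pos: [0.5451, 0.2295, 0.2109]
orientation: [-0.445, -3.108, 0.001]
contact_force: [1.4, -0.7, 0.2]
width: 0.0577
grip_force: 44.0
t: 5.45
eef_pos: [0.5346, 0.2717, 0.212]
orientation: [-0.448, -3.109, 0.001]
contact_force: [0.2, 0.6, -2.2]
width: 0.0578
grip_force: 44.0
[0.53458221 0.27169311 0.21210794]
1470 (array([0.474 , 0.2898, 0.0281]), 1470, 0.0008) 0.09102661356664704
ctr [(array([0.4783, 0.2902, 0.0479]), 0.88), (array([0.5346, 0.2688, 0.1507]), 0.17)]
[[320.44821236 138.05944766]]
```

View pics/w3.png

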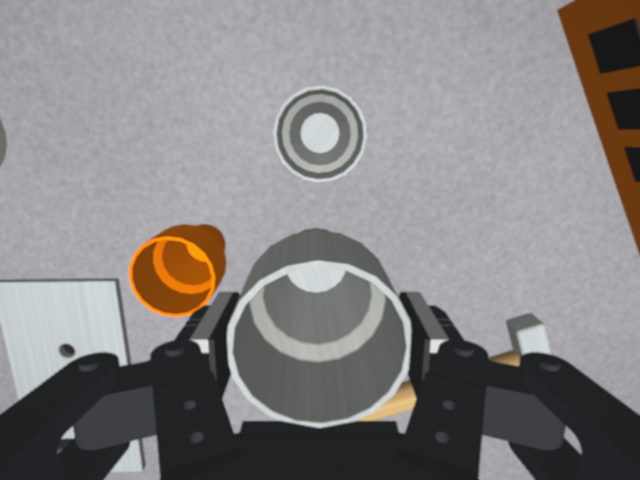

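Cup_b's rim is at (320,134) with nothing in it, and the held cup is at (320,345). I'll compute the offset between the two in the tool frame.

```bash
python3 - <<'E'
from m import *
r=[]
for k in range(3):
    T=T_tool();im,d,i,W=cam('wrist');P=cloud(d,i,W)
    X=near(P,(.476,.29),.05,.08,.098);p=(X-T[:3,3])@T[:3,:3];c=circ(p[:,:2])[0];t=p[:,2].min();r.append([c[0],c[1],np.percentile(p[:,2],2)])
print(np.round(r,4),'shift',(np.mean(r,0)-[.0007,.0002,-.0277])/.5)
E
```

```text
[[ 6.320e-02  1.000e-04  1.222e-01]
 [ 6.310e-02 -0.000e+00  1.222e-01]
 [ 6.300e-02 -1.000e-04  1.223e-01]] shift [ 0.1248     -0.0004      0.29984099]
```

```bash
python3 -m inch '[[[0,0,0,0.08,0,0,40],[0,0,0,0.125,0,0,40],[0,0,0,0.125,0,0.05,40],[0,0,0,0.125,0,0.1,40],[0,0,0,0.125,0,0.14,40]]]'; python3 -m inch '[[[0,0,0,0,0,0.02,40],[0,0,0,0,0,0.035,40],[0,0,0,0,0,0.05,40],[0,0,0,0,0,0.06,40],[0,0,0,0,0,0.066,40]]]'; python3 -c "
from h import *
print(T_tool()[:3,3])"
```

```text
t: 6.2
eef_pos: [0.4739, 0.2902, 0.1412]
orientation: [-0.446, -3.109, 0.0]
contact_force: [0.1, 0.1, -1.8]
width: 0.0572
grip_force: 44.0
t: 6.7
eef_pos: [0.4743, 0.2905, 0.1093]
orientation: [0.446, 3.109, 0.0]
contact_force: [-0.0, 0.7, -0.8]
width: 0.0576
grip_force: 43.9
[0.47431173 0.29047575 0.10925548]
```

No contact yet. I'll ease down in small steps.

```bash
python3 -m inch '[[[0,0,0,0,0,0.003,40],[0,0,0,0,0,0.006,40],[0,0,0,0,0,0.009,40],[0,0,0,0,0,0.012,40],[0,0,0,0,0,0.012,40]]]'
```

```text
t: 7.2
eef_pos: [0.4741, 0.2905, 0.1031]
orientation: [-0.446, -3.11, 0.0]
contact_force: [0.0, -0.2, -1.5]
width: 0.0581
grip_force: 43.9
```

```bash
python3 -m inch '[[[0,0,0,0,0,0.001,40],[0,0,0,0,0,0.002,40],[0,0,0,0,0,0.003,40],[0,0,0,0,0,0.004,40],[0,0,0,0,0,0.004,40]]]'
```

```text
t: 7.7
eef_pos: [0.4745, 0.2906, 0.1018]
orientation: [0.446, 3.109, 0.001]
contact_force: [0.1, -0.9, 3.6]
width: 0.0575
grip_force: 44.7
```

Contact comes at the expected nested height (TCP about 0.10), so I release and rise.

```bash
python3 -m inch '[[[0,0,0,0,0,0,80],[0,0,0,0,0,0,100],[0,0,0,0,0,0,100],[0,0,0,0,0,0,100],[0,0,0,0,0,0,100]]]'; python3 -m inch '[[[0,0,0,0,0,-0.03,100],[0,0,0,0,0,-0.09,100],[0,0,0,0,0,-0.17,100],[0,0,0,0,0,-0.26,100],[0,0,0,0,0,-0.30,100]]]'; python3 - <<'E'
from m import *
T=T_tool();print(T[:3,3])
for n in ['wrist','scene','top']:
    im,d,i,W=cam(n);P=cloud(d,i,W)
    X=near(P,(.474,.29),.045,.06,.15);t=np.percentile(X[:,2],97);Y=X[X[:,2]>t-.008];print(n,t,circ(Y[:,:2]))
    Y=X[X[:,2]>t-.005];A=np.c_[Y[:,:2],np.ones(len(Y))];print(np.linalg.lstsq(A,Y[:,2],rcond=None)[0][:2])
    if n=='wrist': cv2.imwrite('pics/w4.png',np.hstack([im[60:380,120:520]]))
    if n=='scene': s=cv2.resize(im[230:400,400:600],(471,400));cv2.imwrite('pics/w4.png',np.hstack([cv2.resize(w,(320,400)),s]) if 0 else s)
E
```

```text
t: 8.2
eef_pos: [0.4741, 0.2905, 0.1012]
orientation: [-0.446, -3.11, 0.0]
contact_force: [0.4, 0.9, -0.4]
width: 0.0855
grip_force: 0.0
t: 8.7
eef_pos: [0.4748, 0.2908, 0.2556]
orientation: [0.446, 3.106, 0.005]
contact_force: [0.3, 0.3, -0.0]
width: 0.0851
grip_force: 0.0
[0.47480878 0.29082894 0.25557374]
wrist 0.13047093440668653 (array([0.4735, 0.2902, 0.0283]), 1314, 0.0008)
[-0.01609835 -0.00586453]
scene 0.12952366258868278 (array([0.4766, 0.2902, 0.0284]), 271, 0.0012)
[-0.00157218 -0.01870624]
top 0.13183519106897246 (array([0.4751, 0.2882, 0.0287]), 64, 0.0008)
[-0.02495883 -0.00576031]
```

View pics/w4.png

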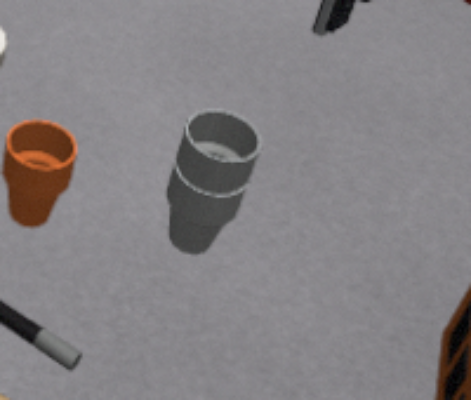

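The scene crop shows cup_a sitting upright in the twin at (215,150), with the twin's rim line just below it at (210,190). The measured rim height of about 0.130 fits the expected 0.128. Next is the loupe.

```bash
python3 - <<'E'
from m import *
a=-.098;y=np.array([-np.sin(a),np.cos(a),0]);Rt=np.c_[np.cross(y,[0,0,-1]),y,[0,0,-1]]
print(rel((.50,-.263,.24),Rt))
E
```

```text
[ 4.0000e-04  5.0000e-04 -5.9600e-02 -3.6050e-01 -1.0482e+00  2.3400e-02]
```

```bash
python3 -m inch '[[[0,0,-0.0596,-0.165,-0.47,0,100],[0,0,-0.0596,-0.165,-0.47,0,100],[0,0,-0.0596,-0.165,-0.47,0,100],[0,0,-0.0596,-0.165,-0.47,0,100],[0,0,-0.0596,-0.165,-0.47,0,100]]]'; python3 - <<'E'
from m import *
a=-.098;y=np.array([-np.sin(a),np.cos(a),0]);Rt=np.c_[np.cross(y,[0,0,-1]),y,[0,0,-1]]
print(rel((.50,-.263,.24),Rt))
E
```

```text
t: 9.35
eef_pos: [0.4863, 0.0421, 0.2498]
orientation: [-0.153, -3.136, 0.0]
contact_force: [0.9, -0.3, 0.2]
width: 0.085
grip_force: 0.0
[-1.000e-04 -7.000e-04  1.000e-04 -8.670e-02 -6.046e-01  1.960e-02]
```

```bash
python3 -m inch '[[[0,0,0,-0.087,-0.604,0.02,100],[0,0,0,-0.087,-0.604,0.02,100],[0,0,0,-0.087,-0.604,0.02,100],[0,0,0,-0.087,-0.604,0.02,100],[0,0,0,-0.087,-0.604,0.02,100]]]';python3 -m inch '[[[0,0,0,-0.016,-0.11,0,100],[0,0,0,-0.016,-0.11,0,100],[0,0,0,-0.016,-0.11,0,100],[0,0,0,-0.016,-0.11,0,100],[0,0,0,-0.016,-0.11,0,100]]]'; python3 - <<'E'
from m import *
print(T_tool()[:3,3])
im,d,i,W=cam('wrist');cv2.imwrite('pics/w5.png',im);P=cloud(d,i,W);np.savez('w5.npz',im=im,d=d,W=W,T=T_tool())
for n in ['loupe_lens','loupe_handle']: print(n,[ (np.round(r['at'],4),r['conf']) for r in bot.pinpoint('wrist',n)])
X=near(P,(.425,-.256),.05,.014,.026);m=X.mean(0);u,s,v=np.linalg.svd((X-m)[:,:2],full_matrices=False);print('handle',np.round(m,4),v[0],len(X))
E
```

```text
t: 9.85
eef_pos: [0.4977, -0.2075, 0.2415]
orientation: [-0.154, -3.136, -0.001]
contact_force: [0.7, 0.3, -0.5]
width: 0.0851
grip_force: 0.0
t: 10.35
eef_pos: [0.5011, -0.2598, 0.2429]
orientation: [-0.151, -3.138, -0.0]
contact_force: [0.5, 0.3, -0.2]
width: 0.0854
grip_force: 0.0
[ 0.50114728 -0.25976294  0.24289375]
loupe_lens [(array([ 0.5318, -0.2627,  0.007 ]), 0.8)]
loupe_handle [(array([ 0.4318, -0.2551,  0.0107]), 0.58)]
handle [ 0.4269 -0.2555  0.0203] [ 0.99543404 -0.09545199] 2354
```

View pics/w5.png

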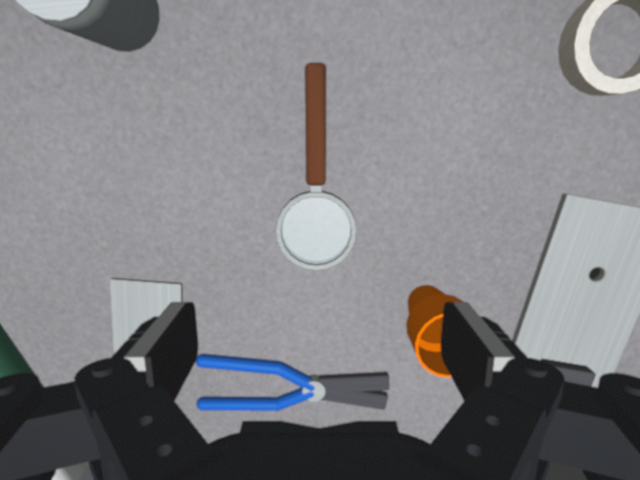

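The wrist view shows the loupe square to the gripper, with its handle from (316,63) to (316,185) and its lens at (316,229). Now I'll work out the grasp, 30 mm lensward of the handle's centre.

```bash
python3 - <<'E'
from m import *
T=T_tool();im,d,i,W=cam('wrist')
L=lambda q:(T[:3,:3].T@(q-T[:3,3]))
h1=ray(315.5,62.5,i,W,.018);h2=ray(316,186,i,W,.018);print(np.linalg.norm(h1-h2))
P=cloud(d,i,W)
X=near(P,(.53,-.264),.05,.0085,.02)
e=cv2.fitEllipse(cv2.convexHull(np.argwhere((np.hypot(P[...,0]-.53,P[...,1]+.264)<.045)&(P[...,2]>.0085))[:,::-1].astype(np.int32)));print(e)
l=ray(*e[0],i,W,.014 if 0 else .012);print('lens',l,L(l))
c=(h1+h2)/2;print('hc',c,L(c),'d',np.linalg.norm((c-l)[:2]))
u=(l-c)[:2]/np.linalg.norm((l-c)[:2]);print('dir',u)
g=np.r_[l[:2]-u*.065,0.003];print('grip',g,L(g)/.5, 'T',T[:3,3])
E
```

```text
0.10314730875181251
((313.50982666015625, 354.9132995605469), (247.5701904296875, 316.46728515625), 179.40963745117188)
lens [ 0.65916756 -0.28059158  0.012     ] [-0.15913517 -0.0050197   0.23130712]
hc [ 0.43341269 -0.2560504   0.018     ] [ 0.06793266 -0.0023584   0.22525315] d 0.22708485283613108
dir [ 0.99414323 -0.10807054]
grip [ 0.59454825 -0.273567    0.003     ] [-0.18827502 -0.00851364  0.48058334] T [ 0.50120552 -0.26022378  0.24326896]
```

```bash
python3 -m inch '[[[0,0,0,0.076,-0.005,0.09,100],[0,0,0,0.076,-0.005,0.19,100],[0,0,0,0.076,-0.005,0.28,100],[0,0,0,0.076,-0.005,0.37,100],[0,0,0,0.076,-0.005,0.42,100]]]';  python3 - <<'E'
from h import *
z=[]
for k in range(4): z.append(T_tool()[:3,3]);im,d=bot.camera('wrist')
print(np.round(z,4))
E
```

```text
t: 11.05
eef_pos: [0.4616, -0.2587, 0.0297]
orientation: [-0.153, -3.135, -0.003]
contact_force: [-0.2, -0.2, 1.1]
width: 0.0854
grip_force: 0.0
[[ 0.4616 -0.2587  0.0297]
 [ 0.4606 -0.2581  0.0272]
 [ 0.4614 -0.2586  0.0301]
 [ 0.4626 -0.2594  0.0325]]
```

```bash
python3 -m inch '[[[0,0,0,0,0,0.02,100],[0,0,0,0,0,0.035,100],[0,0,0,0,0,0.045,100],[0,0,0,0,0,0.05,100],[0,0,0,0,0,0.05,100]]]' 60; python3 -m inch '[[[0,0,0,0,0,0,40],[0,0,0,0,0,0,20],[0,0,0,0,0,0,10],[0,0,0,0,0,0,5],[0,0,0,0,0,0,5]]]' 60; python3 -m inch '[[[0,0,0,0,0,0,5],[0,0,0,0,0,0,5],[0,0,0,0,0,0,5],[0,0,0,0,0,0,5],[0,0,0,0,0,0,5]]]' 60
```

```text
t: 11.75
eef_pos: [0.4629, -0.2599, 0.0079]
orientation: [-0.154, -3.138, -0.0]
contact_force: [-0.2, -0.1, 0.6]
width: 0.0852
grip_force: 0.0
t: 12.25
eef_pos: [0.4631, -0.2601, 0.0085]
orientation: [0.154, 3.137, -0.001]
contact_force: [-0.5, 0.1, -1.8]
width: 0.0163
grip_force: 58.6
t: 12.75
eef_pos: [0.4631, -0.2601, 0.0084]
orientation: [0.154, 3.137, -0.001]
contact_force: [-0.7, 0.1, 5.0]
width: 0.0164
grip_force: 59.3
```

```bash
python3 -m inch '[[[0,0,0,0,0,-0.04,5],[0,0,0,0,0,-0.12,5],[0,0,0,0,0,-0.22,5],[0,0,0,0,0,-0.32,5],[0,0,0,0,0,-0.38,5]]]'; cat > lp.py <<'E'
from m import *
def lens(name,z0=None,show=None):
    T=T_tool();im,d,i,W=cam(name);P=cloud(d,i,W);p=(P-T[:3,3])@T[:3,:3]
    if show: cv2.imwrite(show,im)
    m=(np.abs(p[...,1])<.05)&(p[...,0]<-.02)&(p[...,0]>-.115)&(p[...,2]>-.02)&(p[...,2]<.035)
    X=p[m];A=np.c_[X[:,:2],np.ones(len(X))]
    s=least_squares(lambda c:A@c-X[:,2],[0,0,X[:,2].mean()],loss='soft_l1',f_scale=.001).x
    print(name,'T',np.round(T[:3,3],4),'n',len(X),'plane z=ax+by+c',np.round(s,4))
    Y=X[X[:,0]<-.03]
    c,r=cv2.minEnclosingCircle((Y[:,:2]*1000).astype(np.float32));print('lens tool mm',np.round(c,1),round(r,1),'z at lens',round(float(s@[c[0]/1000,c[1]/1000,1]),4),'world',np.round(T[:3,:3]@np.r_[np.array(c)/1000,s@[c[0]/1000,c[1]/1000,1]]+T[:3,3],4))
E
python3 - <<'E'
from lp import *
print(bot.get_obs()['width'])
lens('wrist',show='pics/w6.png');lens('top');lens('scene')
for n in ['loupe_lens','loupe_handle']: print(n,[ (np.round(r['at'],4),r['conf']) for r in bot.pinpoint('scene',n)+bot.pinpoint('wrist',n)])
E
```

```text
t: 13.25
eef_pos: [0.4633, -0.2602, 0.2018]
orientation: [0.154, 3.135, -0.003]
contact_force: [0.5, 0.1, -1.9]
width: 0.016
grip_force: 58.9
0.016034252593698794
wrist T [ 0.4633 -0.2602  0.2018] n 3204 plane z=ax+by+c [-0.13    0.0008 -0.0079]
lens tool mm [-41.8   0.7] 15.7 z at lens -0.0025 world [ 0.505  -0.2636  0.2044]
top T [ 0.4644 -0.2608  0.2055] n 285 plane z=ax+by+c [-0.0081 -0.0029 -0.0047]
lens tool mm [-67.6   0.5] 37.9 z at lens -0.0042 world [ 0.5317 -0.2669  0.2102]
scene T [ 0.4641 -0.2606  0.2024] n 626 plane z=ax+by+c [-0.0271  0.0233 -0.0044]
lens tool mm [-66.2   0.6] 40.1 z at lens -0.0025 world [ 0.5301 -0.2665  0.2053]
loupe_lens [(array([ 0.5276, -0.2698,  0.1994]), 0.57), (array([ 0.6105, -0.4508,  0.0011]), 0.55)]
loupe_handle [(array([ 0.4338, -0.258 ,  0.1987]), 0.84), (array([ 0.6695, -0.017 ,  0.1463]), 0.23), (array([ 0.4309, -0.2541,  0.2018]), 0.69)]
```

View pics/w6.png

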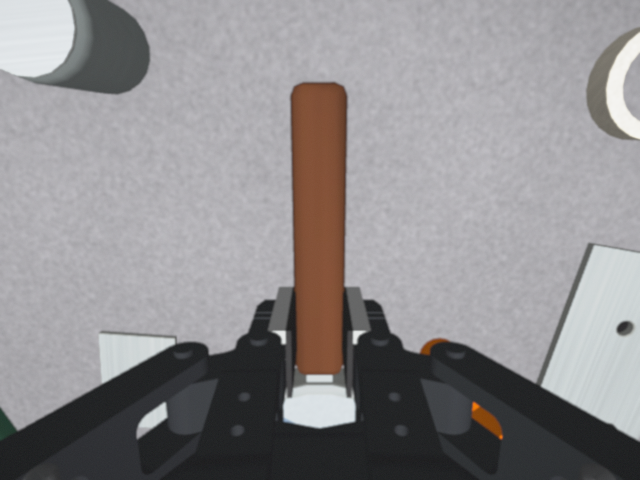

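The loupe is held square, with its handle from (320,85) to (320,370). The lens is hidden below the gripper, at tool x of about -67 mm. Next I check level and measure the bare hole and the pointer.

```bash
python3 - <<'E'
from lp import *
T=T_tool();im,d,i,W=cam('wrist');P=cloud(d,i,W);p=(P-T[:3,3])@T[:3,:3]
m=(np.abs(p[...,1])<.006)&(p[...,0]>.022)&(p[...,0]<.075)&(np.abs(p[...,2])<.04)
X=p[m];A=np.c_[X[:,:2],np.ones(len(X))];print('handle',len(X),np.linalg.lstsq(A,X[:,2],rcond=None)[0])
def dark(c,im,i,W,q,r=14):
    u0,v0=np.round(proj(q,i,W)[0]).astype(int);v0=min(max(v0,r),479-r);u0=min(max(u0,r),639-r)
    g=cv2.cvtColor(im[v0-r:v0+r+1,u0-r:u0+r+1],cv2.COLOR_BGR2GRAY).astype(float);bg=np.median(g);w=np.clip(bg-25-g,0,None)
    n,l,st,ce=cv2.connectedComponentsWithStats((w>0).astype(np.uint8));k=[k for k in range(1,n)];k=min(k,key=lambda k:np.hypot(*(ce[k]-r))) if k else None
    if k is None: print(c,'none');return
    w=w*(l==k);v,u=np.mgrid[-r:r+1,-r:r+1];uu,vv=u0+(u*w).sum()/w.sum(),v0+(v*w).sum()/w.sum()
    print(c,'hole px',uu,vv,st[k][4],ray(uu,vv,i,W,.008))
dark('wrist',im,i,W,(.6,.005,.008))
for c in ['top','scene']:
    im,d,i,W=cam(c);dark(c,im,i,W,(.6,.005,.008),9 if c=='top' else 12)
    P=cloud(d,i,W);h=cv2.cvtColor(im,cv2.COLOR_BGR2HSV)
    b=(h[...,0]>12)&(h[...,0]<32)&(h[...,1]>110)&(np.hypot(P[...,0]-.69,P[...,1]+.02)<.06)&(P[...,2]>.1)
    X=P[b];q=(X[:,:2]-[.6,.005])@[.96,-.28];o=np.argsort(q);print(c,'brass',len(X));print(np.round(np.c_[X,q][o][::max(1,len(X)//10)],4))
    k=o[:8];vv,uu=np.where(b);print('tip px',uu[k],vv[k])
for n in ['hole','pointer']:
  for c in ['top','scene']: print(n,c,[ (np.round(r['at'],4),r['conf']) for r in bot.pinpoint(c,n)][:2])
E
```

```text
handle 6085 [-0.00107289 -0.0091947  -0.01227574]
wrist hole px 626.7771109059198 332.4412639786601 249 [0.59759116 0.00335077 0.008     ]
top hole px 293.5829817158931 220.72995780590716 34 [0.59985744 0.00323536 0.008     ]
top brass 75
[[ 0.6711 -0.0168  0.1542  0.0743]
 [ 0.6777 -0.0214  0.1561  0.082 ]
 [ 0.6851 -0.0213  0.1545  0.0891]
 [ 0.6916 -0.0236  0.1571  0.096 ]
 [ 0.6971 -0.0258  0.1536  0.1019]
 [ 0.6996 -0.0261  0.1632  0.1044]
 [ 0.7    -0.033   0.1616  0.1066]
 [ 0.7045 -0.0284  0.1625  0.1097]
 [ 0.7073 -0.0236  0.1605  0.1111]
 [ 0.7096 -0.0236  0.161   0.1132]
 [ 0.7104 -0.0327  0.1575  0.1166]]
tip px [299 300 300 299 300 301 300 301] [181 181 180 179 179 179 178 178]
scene hole px 334.70753392606457 299.56902199344876 35 [0.59969853 0.00424658 0.008     ]
scene brass 135
[[ 0.6698 -0.0172  0.1504  0.0732]
 [ 0.6853 -0.0167  0.1563  0.0879]
 [ 0.693  -0.0228  0.1531  0.0971]
 [ 0.7042 -0.0182  0.1534  0.1065]
 [ 0.7105 -0.0174  0.161   0.1124]
 [ 0.7157 -0.0204  0.1605  0.1182]
 [ 0.7149 -0.0286  0.1602  0.1197]
 [ 0.7184 -0.0232  0.1556  0.1216]
 [ 0.7166 -0.0347  0.1605  0.1231]
 [ 0.718  -0.0363  0.1554  0.1248]
 [ 0.7196 -0.035   0.1522  0.126 ]]
tip px [306 305 305 304 304 304 303 303] [264 264 265 265 266 264 265 266]
hole top [(array([0.5989, 0.0052, 0.0087]), 0.93), (array([ 0.6126, -0.449 ,  0.0012]), 0.6)]
hole scene [(array([0.5977, 0.0047, 0.009 ]), 0.71)]
pointer top [(array([ 0.6644, -0.0212,  0.1529]), 0.45), (array([ 0.6157, -0.4495,  0.0014]), 0.44)]
pointer scene [(array([ 0.6674, -0.0177,  0.1473]), 0.66)]
```

```bash
python3 - <<'E'
from m import *
r=[]
for k in range(4): r.append(rel((.5325,.0105,.149)));r[-1]=np.r_[r[-1],T_tool()[:3,3]];bot.camera('wrist')
print(np.round(np.mean(r,0),4))
E
```

```text
[ 0.      0.      0.     -0.0856  0.5518  0.098   0.4629 -0.2599  0.198 ]
```

```bash
python3 -m inch '[[[0,0,0,-0.014,0.08,-0.01,5],[0,0,0,-0.027,0.17,-0.01,5],[0,0,0,-0.04,0.26,-0.01,5],[0,0,0,-0.053,0.34,-0.01,5],[0,0,0,-0.064,0.41,-0.01,5]]]'; python3 -m inch '[[[0,0,0,-0.012,0.07,0,5],[0,0,0,-0.02,0.12,0,5],[0,0,0,-0.022,0.142,0.03,5],[0,0,0,-0.022,0.142,0.07,5],[0,0,0,-0.022,0.142,0.108,5]]]'; python3 -m inch '[[[0,0,0,0,0,0,5],[0,0,0,0,0,0,5],[0,0,0,0,0,0,5],[0,0,0,0,0,0,5],[0,0,0,0,0,0,5]]]'; cat > fin.py <<'E'
from lp import *
lens('top',show='pics/t7.png');lens('scene',show='pics/s7.png')
for c in ['top','scene']:
    im,d,i,W=cam(c);P=cloud(d,i,W)
    X=near(P,(.712,-.025),.014,.15,.17);print(c,'collar top',np.percentile(X[:,2],[50,80,95]))
    X=near(P,(.599,.004),.036,.13,.175);print('lens',len(X),np.percentile(X[:,2],[5,50,80,95]))
    m=(np.hypot(P[...,0]-.599,P[...,1]-.004)<.05)&(P[...,2]>.13)&(P[...,2]<.175);X=P[m]
    a=np.array([.995,-.098]);n=np.array([.098,.995]);b=X[:,:2]
    print('front edge',np.percentile(b@a,99.5)-np.array([.599,.004])@a,'sides',np.percentile((b-[.599,.004])@n,[.5,99.5]))
    A=np.c_[X[:,:2]-[.599,.004],np.ones(len(X))];print('plane',least_squares(lambda s:A@s-X[:,2],[0,0,.15],loss='soft_l1',f_scale=.001).x)
for c in ['top','scene','wrist']:
    if c=='wrist': bot.camera(c)
    for n in ['loupe_lens','loupe_handle']: print(c,n,[ (np.round(r['at'],4),r['conf']) for r in bot.pinpoint(c,n)][:2])
o=bot.get_obs();print(o['eef_pos'],o['contact_force'],o['t'])
E
python3 fin.py; python3 -c "
import cv2,numpy as np
a=cv2.imread('pics/t7.png')[140:260,240:360];b=cv2.imread('pics/s7.png')[210:330,250:410]
cv2.imwrite('pics/f7.png',np.hstack([cv2.resize(a,(340,340)),cv2.resize(b,(453,340))]))"
```

```text
t: 14.65
eef_pos: [0.5151, -0.057, 0.2033]
orientation: [0.153, 3.137, 0.0]
contact_force: [1.5, 0.6, -1.5]
width: 0.0163
grip_force: 59.0
t: 15.15
eef_pos: [0.5327, 0.0111, 0.1484]
orientation: [0.152, 3.138, -0.0]
contact_force: [-0.6, -0.2, -1.1]
width: 0.016
grip_force: 59.1
t: 15.65
eef_pos: [0.5329, 0.0105, 0.1497]
orientation: [0.154, 3.137, 0.0]
contact_force: [0.3, 0.2, -2.2]
width: 0.0165
grip_force: 58.9
top T [0.5329 0.0105 0.1497] n 269 plane z=ax+by+c [0.1105 0.0048 0.0063]
lens tool mm [-79.8   0.6] 34.3 z at lens -0.0025 world [0.6124 0.0033 0.1524]
scene T [0.5329 0.0105 0.1496] n 924 plane z=ax+by+c [-0.0292  0.0168 -0.0048]
lens tool mm [-67.2   1. ] 39.1 z at lens -0.0028 world [0.5999 0.0049 0.1524]
top collar top [0.15909878 0.16313686 0.16635548]
lens 236 [0.14755944 0.15240544 0.15513141 0.15823454]
front edge 0.03704120004963496 sides [-0.030957    0.03463024]
plane [ 0.07671864 -0.00355013  0.15082148]
scene collar top [0.159049   0.16122697 0.16681051]
lens 678 [0.14943319 0.1520635  0.15388666 0.15607925]
front edge 0.03765962798372857 sides [-0.03470956  0.03849694]
plane [-0.03410701 -0.00908867  0.15219525]
top loupe_lens [(array([0.6005, 0.0018, 0.1472]), 0.55)]
top loupe_handle []
scene loupe_lens [(array([0.5979, 0.0023, 0.1482]), 0.81), (array([ 0.6009,  0.0057, -0.0008]), 0.41)]
scene loupe_handle [(array([0.5035, 0.0127, 0.1477]), 0.72), (array([ 0.6109, -0.4529,  0.0017]), 0.62)]
wrist loupe_lens []
wrist loupe_handle [(array([0.5029, 0.0166, 0.1517]), 0.77)]
[0.5327129  0.01055672 0.14906166] [-0.01151302 -0.1072722  -0.81456297] 16.2
```

View pics/f7.png

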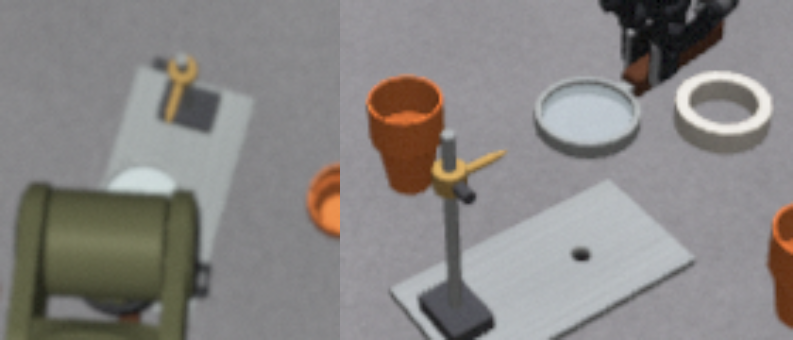

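The scene crop shows the lens ring at (587,115) over the hole at (580,254). The pointer tip at (503,153) is clear of the ring and nothing is touching. One projection check compares the lens height with the pointer in the same camera.

```bash
python3 - <<'E'
from m import *
i=bot.camera_info('scene');W=np.load('scene0.npz')['W'];im=cv2.imread('pics/s7.png')
f=2.8313
th=-.285;h=np.array([.5995,.004])
for t in (-.27,-.285,-.3):
  for z in (.145,.149,.153): print('tip',t,z,np.round(proj([*(h+.069*np.array([np.cos(t),np.sin(t)])),z],i,W)[0],1))
# brass tip subpixel: rightmost brass pixels
hs=cv2.cvtColor(im,cv2.COLOR_BGR2HSV);b=(hs[...,0]>12)&(hs[...,0]<32)&(hs[...,1]>90);b[:, :280]=0;b[:,325:]=0;b[:250]=0;b[285:]=0
v,u=np.where(b);k=np.argsort(-u)[:8];print('brass tip',u[k],v[k])
a=np.linspace(0,2*np.pi,200)
for z in (.145,.149,.153):
    C=np.vstack([np.c_[h[0]+.038*np.cos(a),h[1]+.038*np.sin(a),a*0+z+s] for s in(-.007,.007)]);q=proj(C,i,W);print('ring',z,np.round(np.r_[q.min(0),q.max(0)],1))
m=cv2.cvtColor(im,cv2.COLOR_BGR2GRAY).astype(int)
print('row251',m[251,310:366]);print('col340',m[230:272,338])
print('collar top bottom col',m[255:300,290])
E
```

```text
tip -0.27 0.145 [308.4 265.6]
tip -0.27 0.149 [308.4 264.1]
tip -0.27 0.153 [308.3 262.6]
tip -0.285 0.145 [308.1 265.3]
tip -0.285 0.149 [308.1 263.8]
tip -0.285 0.153 [308.  262.3]
tip -0.3 0.145 [307.8 265. ]
tip -0.3 0.149 [307.8 263.5]
tip -0.3 0.153 [307.7 262. ]
brass tip [307 307 306 306 306 305 305 304] [263 264 264 263 265 264 265 264]
ring 0.145 [317.6 237.8 355.3 267.5]
ring 0.149 [317.6 236.3 355.4 266. ]
ring 0.153 [317.6 234.8 355.5 264.5]
row251 [145 149 149 148 151 149 150 148 118 154 182 178 191 198 197 196 195 199
 195 197 196 195 197 197 195 195 196 198 197 196 197 198 195 195 195 196
 196 198 197 195 195 194 190 174 182 161 151 146 151 152 146 146 149 148
 149 147]
col340 [151 153 149 149 150 150 155 175 138 107 147 165 164 184 196 197 198 198
 195 196 196 197 197 194 194 199 199 196 197 190 184 125  79  78  80  78
 131 150 148 146 144 148]
collar top bottom col [153 160 154 128 107  94  91  88  92  90  79  75  78  78  89 149 180 181
 125  81  74  64  46  54  67  74  75  78  80  80  75  80  81  76  78  80
  78  78  78  79  79  80  83  81  83]
```

Tip and ring both project to a height of about 0.149 m, and the ring outline matches one centred over the hole to within about 1 mm. Handing in.

```bash
python3 -c "
from station import bot
print(bot.close_job())"
```

```text
the job is handed in; nothing more can be done
None
```

The job is handed in at about 16 s: cup_a is nested upright in its twin and released, and the loupe is held level over the hole at pointer height (about 0.149 m), centred to about 1 mm by the last check, with nothing else seen touched or moved.

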